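# Peel the top mould tray off the waxed-together stack and hold it out for pouring

### The arm

A 6-joint arm with a two-finger parallel gripper is mounted at the origin on the work surface. World frame = base frame: x ahead of the robot, y to its left, z up, the work surface at z = 0. Lengths are in m, angles in rad, forces in N, time in s.
With the tool pointing down it reaches from about 0.25 to 0.725 m from the base axis. Payload 4 kg.
Tool frame: the origin (TCP) lies where the fingers leave the gripper's body, on its centre line; the fingertips stand 73 mm ahead of it and the grasp point (between the pads) lies 54 mm ahead of it (bot.tip_reach is the z of the fingertips in the tool frame, in m); z points along the fingers, x is the direction in which the jaws open and shut, and the axes are right-handed (so a half turn about z gives the same grasp; the last joint's range is limited). The gripper opens to 85 mm and grips with 20 to 120 N. Pads are 22 mm wide; open, the fingers measure 114 mm over their backs; the gripper's body (76 mm by 85 mm) begins 54 mm behind the grasp point. The pads swing forward as they close: fully open they stand 13 mm farther back than shut.
Start: joints at [-1.306, 0.241, 0.005, 1.335, 0, 1.571], TCP at [0.131, -0.483, 0.304] pointing down, gripper open.
Joint ranges: [-2.72, 2.72], [-1.05, 1.87], [-1.09, 1.28], [-1.99, 2.15], [-1.42, 1.44], [-3.14, 3.14]. Speed limits (rad/s): [2.79, 2.79, 3.14, 3.14, 3.14, 3.14].

### API

Orientations are given as a unit quaternion [x, y, z, w].
In Python, from workcell import bot, vision, job_done gives the robot as it stands.
- The arm moves only by the tool drive_tool, never from a script. Its argument "steps" is one flat list of numbers, 7 for each row, row after row: the shift along the tool's x, y, z in m, then the turn, a rotation vector about the tool's x, y, z in degrees, then the closure, from -1 (fully open) to 1 (shut). A call has 1 to 8 rows; each row shifts and turns the commanded pose from where the row before left it, along the tool's axes as they then stand; what a row does not reach is not made up. A row lasts 1/12 s, in which the tool goes at most 41.7 mm and 7.16 degrees, less where a joint would pass 70% of its speed; a pose out of reach is approached as far as the arm can. A call is refused whole if a number of a shift passes 0.0417 or a number of a turn 7.16, either way. A call with a gripper value outside its range is refused whole. The fingers move at their own pace and stop on an object; the grip force is fixed at half the most. Time passes only in rows, so rows that do not move let the fingers close. It gives the time, the measured TCP pose, the force and the opening at its end, in the units of the state.
- bot.get_obs(): the state, without advancing time (a new reading comes with each control period).
- vision.camera(name): name is "side" or "top"; returns (picture, depth): 420x560x3 uint8, red, green, blue; 420x560 float32, m along the optical axis (not along the pixel's ray), 0 where there is no reading.
- vision.camera_model(name): a dict with "mtx" (3x3 intrinsics, pixels), "rvec" (rotation vector, rad) and "tvec" (3), from world to camera coordinates, as OpenCV has them. Camera axes: x right, y down, z forward; pixel columns grow to the right and rows downward; lengths in m; the calibration is good to about 2 mm. A picture is of the moment at which its call begins. camera_model takes no time and is no camera call.
- job_done(): hands the job in, once; it reports no verdict.
The state is a dict: "clock": time; "joint_pos": joint angles; "joint_vel": joint speeds; "tau": joint torques, N m; "eef_pos": TCP position; "tool_rot": TCP orientation; "ft_force": force on the tool from outside, world axes, zero at the start; "ft_torque": the same for the moment, N m; "grip_width": finger opening in m.
Only numpy, scipy, OpenCV 4.12 (cv2) and the standard library are available. Lean on these libraries where they do the work, as an engineer would, in place of code of your own. Each camera call takes 0.05 s, during which the arm holds its last target.

### The job

The nested candle mould trays are stuck tight in one another. Take the top tray by the upright grip lug at its corner with a gentle grip (at most 20 N, the sheet dents) and peel it off: tilt it up by that corner, a good 3 cm, while the opposite corner still sits in the stack, and leave the rest of the stack standing where it is. Then hold the tray level and centred over the square steel drip tray, 5 to 20 cm above it, and finish while still holding it there; leave the candle, the bottle and the small cup alone.

Things in the scene. Friction and masses are not known exactly. Their poses are not given: they have to be found in the camera images.
- tray: Top tray, pressed aluminium, 75 to 115 g: open square box 104 mm wide, 18.5 mm high, 3 x 3 pockets, with a flat flange 130 mm square, 2.5 mm thick, flush with its top. Origin: centre of its underside; z up; x along the diagonal to the corner with the grip lug (the square's sides lie at 45 degrees to x and y). Its lowest 10 mm sit in the stack with 4 mm of play; its flange is 6 mm above the stack's.
- tray_lug (a point): Grip point on the top tray's lug, 7 mm below the lug's top, on its centre line. The lug is an upright block 12 mm thick along the tray's y, 26 mm long along its x, 30 mm high above the flange. The point is 55 mm from the tray's centre along x, 41.5 mm above its underside, 23 mm above the flange.
- tray_toe (a point): Corner of the tray's underside below the lug: 70 mm from its centre along +x.
- tray_heel (a point): Opposite corner of the tray's underside, 70 mm from its centre along -x: the corner to tilt about. On each of the four sides a spring nub in the stack's rim presses on the tray's side with about 2 N and grips it by friction over the 10 mm of nesting; raising the lug by a tilt of 0.25 to 0.35 rad about this corner works it loose without lifting the stack.
- stack: The remaining five nested trays, stuck together as one loose piece of 0.5 kg, 130 mm square and 52.5 mm high to its top flange; origin: centre of its underside on the table; same axes as the tray. The top tray's underside sits 42.5 mm above this origin.
- drip: Fixed square drip tray of steel, open on top, 170 x 170 x 18 mm; origin: centre of its underside on the table.
- drip_mid (a point): Centre of the drip tray's mouth, at its rim height (18 mm over the table).
- candle: Bystander: white pillar candle, 42 mm across, 98 mm high with its wick, upright and loose; origin: centre of its underside.
- dropper: Bystander: amber dropper bottle, 30 mm across, 62 mm high, upright and loose; origin: centre of its underside.
- cup: Bystander: empty aluminium tealight cup, 38 mm across, 17 mm high, loose; origin: centre of its underside.
There are look-alikes about, which are no part of the job. What is shaped like the tray but pink or red is not meant.

How it is judged:
On the way:
1. the lug corner of the tray's underside is raised at least 25 mm out of its seat while the opposite corner has risen less than 8 mm, the tray held in the fingers (z of tray_toe in the frame of stack above 0.0675 m and z of tray_heel in the frame of stack below 0.0505 m and contact force between the fingers and tray above 0.5 N), for 0.1 s.
At the end, for the whole second after the job is handed in: The tray is held still in the fingers, level within 15 degrees, its centre within 40 mm of the middle of the drip tray, its underside 40 to 220 mm above the drip tray's rim, touching neither the stack nor the drip tray; the remaining stack stands on the table within 30 mm of where it was (angle between tray's own z axis and vertical below 0.26 rad and horizontal distance between tray and drip_mid below 0.04 m and z of tray in the frame of drip_mid between 0.04 and 0.22 m and linear speed of tray below 0.03 m/s and contact force between the fingers and tray above 0.5 N and contact force between tray and stack below 0.1 N and contact force between tray and drip below 0.1 N and angle between stack's own z axis and vertical below 0.06 rad and height (world z) of stack below 0.005 m and distance of stack from where it was at the start of the episode below 0.03 m); the arm keeps its last pose, push and grip.
It fails at once if the top tray is squeezed with a grip of more than 22 N (44 N summed over the two fingers) (contact force between the fingers and tray above 44 N).
It fails at once if the rest of the stack is lifted or tipped (height (world z) of stack above 0.015 m or angle between stack's own z axis and vertical above 0.15 rad or distance of stack from where it was at the start of the episode above 0.04 m).
It fails at once if a bystander is knocked or moved (distance of any of candle, dropper, cup from where it was at the start of the episode above 0.03 m or angle between any of candle, dropper's own z axis and vertical above 0.5 rad).
It also fails if it takes over 48 s, if anything falls off the work surface, if the arm or the gripper's body presses on something with over 40 N, if the wrist force passes 120 N, or if a joint passes its speed limit or range.

## Working session

There is one attempt and no reset: what is moved stays moved. The work goes in short steps, Python scripts to look and compute and a tool call to move; the robot and the scene stay as the last step left them, time stands still between calls to the robot, and variables do not carry over. Pictures are saved under pics/ and viewed, and the job is handed in when it is done.

Besides the shell and the picture viewer there is one more tool, called after "Emit:" as name(argument=value, ...), one argument or row to a line, values as JSON. drive_tool: Moves the arm, as the interface text tells. Its arguments: {"type":"object","properties":{"steps":{"type":"array"}},"required":["steps"]}

```bash
ls; mkdir -p pics
python3 - <<'E'
from workcell import bot, vision
import numpy as np, cv2
print(bot.get_obs())
for n in("side","top"):
    p,d=vision.camera(n); np.savez(f"{n}0.npz",p=p,d=d); cv2.imwrite(f"pics/{n}0.png",p[:,:,::-1]); print(vision.camera_model(n))
print([a for a in dir(bot) if a[0]!='_'])
E
```

```text
pics
{'clock': 0.0, 'joint_pos': array([-1.30598536e+00,  2.41390637e-01,  3.68674517e-03,  1.33521151e+00,
        3.46594497e-05,  1.57080180e+00]), 'joint_vel': array([ 8.26297183e-05, -1.70762078e-03, -1.73440813e-03,  6.02964046e-04,
       -1.31833939e-03,  9.73748475e-04]), 'tau': array([ 3.70478920e-04, -3.72313356e+01,  2.52409101e+01,  1.70058408e-02,
        1.49103976e-04,  4.86551045e-06]), 'eef_pos': array([ 0.13073992, -0.48208501,  0.30300967]), 'tool_rot': array([ 7.94266987e-01, -6.07567964e-01, -8.31029237e-04, -6.57500104e-04]), 'ft_force': array([-0.55461606, -0.11490421, -0.48778312]), 'ft_torque': array([ 0.07927652, -0.04180112,  0.01657748]), 'grip_width': 0.0852270115359993}
{'mtx': array([[454.31529122,   0.        , 272.90689769],
       [  0.        , 454.31529122, 200.38549774],
       [  0.        ,   0.        ,   1.        ]]), 'rvec': array([ 2.19644176, -0.05252954,  0.00713204]), 'tvec': array([-0.46511776,  0.11540869,  0.95246922])}
{'mtx': array([[447.35548453,   0.        , 281.26369378],
       [  0.        , 447.35548453, 212.42075264],
       [  0.        ,   0.        ,   1.        ]]), 'rvec': array([ 2.12969453, -2.11765454,  0.18745611]), 'tvec': array([0.01698887, 0.47942259, 0.86323197])}
['Unreachable', 'get_obs', 'tip_reach']
```

View pics/side0.png

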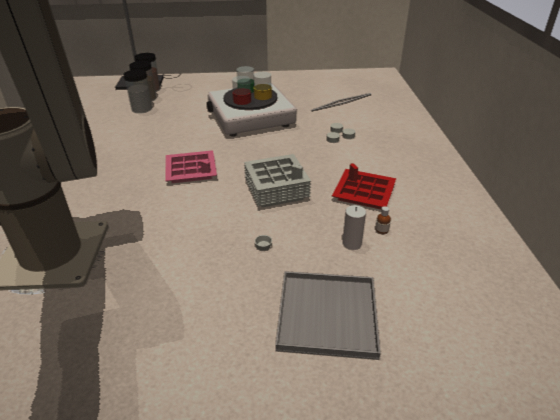

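View pics/top0.png

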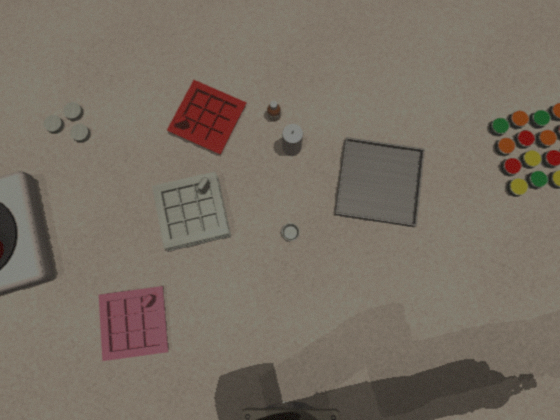

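```bash
cat > h.py <<'E'
from workcell import bot, vision
import numpy as np, cv2
from scipy.spatial.transform import Rotation as R
def pts(n,d):
    m=vision.camera_model(n); K=m['mtx']; v,u=np.indices(d.shape)
    c=np.stack([(u-K[0,2])/K[0,0]*d,(v-K[1,2])/K[1,1]*d,d],-1)
    Rm=cv2.Rodrigues(m['rvec'])[0]
    w=(c-m['tvec'])@Rm; w[d==0]=np.nan; return w
def proj(n,P):
    m=vision.camera_model(n); return cv2.projectPoints(np.array(P,float).reshape(-1,1,3),m['rvec'],m['tvec'],m['mtx'],None)[0].reshape(-1,2)
E
python3 - <<'E'
from h import *
T=np.load('top0.npz');S=np.load('side0.npz')
wt=pts('top',T['d']);ws=pts('side',S['d'])
for n,w,box in(('top',wt,(140,165,245,262)),('side',ws,(235,145,320,215))):
    x0,y0,x1,y1=box; q=w[y0:y1,x0:x1].reshape(-1,3); q=q[~np.isnan(q[:,0])]
    print(n,'z hist',np.histogram(q[:,2],bins=np.arange(-.01,.12,.005)))
    f=q[(q[:,2]>.055)&(q[:,2]<.066)]
    r=cv2.minAreaRect((f[:,:2]*1000).astype(np.float32)); print('flange',len(f),r,cv2.boxPoints(r).round(1).tolist())
    l=q[q[:,2]>.075]; print('lug',len(l),l.mean(0),cv2.minAreaRect((l[:,:2]*1000).astype(np.float32)))
# drip
q=wt[130:235,325:435].reshape(-1,3); f=q[q[:,2]>.010]; print('drip',cv2.minAreaRect((f[:,:2]*1000).astype(np.float32)))
q=ws[260:360,265:390].reshape(-1,3); f=q[q[:,2]>.010]; print('drip s',cv2.minAreaRect((f[:,:2]*1000).astype(np.float32)))
for nm,b,zm in(('candle',(275,110,310,165),.03),('dropper',(262,92,285,124),.03),('cup',(280,220,302,245),.008),('red',(165,75,250,160),.008)):
    x0,y0,x1,y1=b;q=wt[y0:y1,x0:x1].reshape(-1,3);f=q[q[:,2]>zm];print(nm,np.nanmedian(f,0),np.nanmax(f,0),np.nanmin(f,0))
c=np.hstack([cv2.resize(T['p'][160:265,140:245],(480,480),interpolation=cv2.INTER_CUBIC)]);cv2.imwrite('pics/crop.png',c[:,:,::-1])
E
```

```text
top z hist (array([   0, 1835, 3778,   26,    2,   46,   18,   51,   25,   47,  593,
       1259,  186,  519, 1618,   26,   11,    9,    9,   28,   56,    0,
          0,    0,    0]), array([-0.01 , -0.005,  0.   ,  0.005,  0.01 ,  0.015,  0.02 ,  0.025,
        0.03 ,  0.035,  0.04 ,  0.045,  0.05 ,  0.055,  0.06 ,  0.065,
        0.07 ,  0.075,  0.08 ,  0.085,  0.09 ,  0.095,  0.1  ,  0.105,
        0.11 ,  0.115]))
flange 2149 ((481.82293701171875, 201.98985290527344), (130.92605590820312, 130.1487274169922), 14.026443481445312) [[402.5, 249.3000030517578], [434.1000061035156, 123.0], [561.0999755859375, 154.6999969482422], [529.5999755859375, 281.0]]
lug 102 [0.52732956 0.17236438 0.08876267] ((528.2930297851562, 173.03550720214844), (11.844450950622559, 26.127609252929688), 58.91292190551758)
side z hist (array([   0,  264, 3036,   53,    1,   97,   95,  164,   39,  170,   72,
        414,  350,  267,  772,   27,   20,   17,   21,   22,   33,    0,
          0,    0,    0]), array([-0.01 , -0.005,  0.   ,  0.005,  0.01 ,  0.015,  0.02 ,  0.025,
        0.03 ,  0.035,  0.04 ,  0
[... 511 characters left out ...]
579635620117), 59.76066589355469)
drip ((554.0172119140625, -189.14698791503906), (170.4815216064453, 171.1388702392578), 81.49810028076172)
drip s ((554.3114624023438, -187.8252716064453), (173.40542602539062, 170.1551971435547), 81.4236068725586)
candle [ 0.62525575 -0.00075021  0.08748733] [0.70413495 0.034489   0.09959584] [ 0.61073843 -0.02275618  0.03017529]
dropper [0.70050921 0.03649481 0.04193613] [0.71608322 0.05171363 0.065601  ] [0.69081971 0.02378401 0.03010998]
cup [0.4473785  0.00141332 0.01576682] [0.46189074 0.01812767 0.02130226] [ 0.4259266  -0.0171027   0.00802542]
red [0.69427285 0.1870842  0.01870559] [0.77961242 0.26910421 0.05152422] [0.61006456 0.09841953 0.00801542]
```

View pics/crop.png

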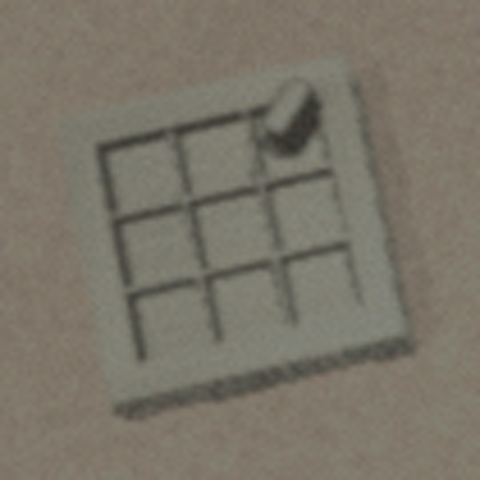

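I see three tray-shaped things in the top view:
- grey stack at (192,210), lug at (203,185)
- pink tray at (133,322)
- red tray at (207,117)

The grey one is aluminium, stacked and at the right height (flange at about 61 mm), and the crop confirms its lug at one corner. I choose that one. The drip tray is at (379,182), the candle at (292,138), the dropper at (274,110) and the cup at (290,232).

```bash
cat >> h.py <<'E'
A=np.radians(59.0)
def toolR(psi=A): # tool down, x at angle psi
    c,s=np.cos(psi),np.sin(psi); return R.from_matrix(np.array([[c,s,0],[s,-c,0],[0,0,-1.]]))
def plan(tp,tR,n,g):
    o=bot.get_obs(); p=np.array(o['eef_pos']); r=R.from_quat(o['tool_rot'])
    dv=(tR*r.inv()).as_rotvec(); 
    print('clock',o['clock'],'w',o['grip_width'],'tot',np.round(np.array(tp)-p,4),np.degrees(dv).round(2))
    step=R.from_rotvec(dv/n)
    for i in range(n):
        s=r.inv().apply((np.array(tp)-p)/n); t=np.degrees(r.inv().apply(dv/n))
        print(*[f"{x:.4f}" for x in s],*[f"{x:.2f}" for x in t],g,sep=', ',end=',\n'); r=step*r
E
python3 -c "
from h import *
plan([.5288,.174,.30],toolR(),24,-0.2)"
```

```text
clock 0.1 w 0.0853811066798859 tot [ 0.3981  0.6562 -0.0031] [-2.0000e-02 -1.4000e-01  1.3383e+02]
-0.0220, -0.0232, 0.0002, -0.01, 0.00, -5.58, -0.2,
-0.0197, -0.0252, 0.0002, -0.01, 0.00, -5.58, -0.2,
-0.0171, -0.0270, 0.0002, -0.01, 0.00, -5.58, -0.2,
-0.0144, -0.0285, 0.0002, -0.01, 0.00, -5.58, -0.2,
-0.0116, -0.0298, 0.0002, -0.01, 0.00, -5.58, -0.2,
-0.0087, -0.0308, 0.0002, -0.01, 0.00, -5.58, -0.2,
-0.0056, -0.0315, 0.0002, -0.01, 0.00, -5.58, -0.2,
-0.0025, -0.0319, 0.0001, -0.01, 0.00, -5.58, -0.2,
0.0006, -0.0320, 0.0001, -0.01, 0.00, -5.58, -0.2,
0.0037, -0.0318, 0.0001, -0.01, 0.00, -5.58, -0.2,
0.0067, -0.0313, 0.0001, -0.01, 0.00, -5.58, -0.2,
0.0098, -0.0305, 0.0001, -0.01, 0.00, -5.58, -0.2,
0.0127, -0.0294, 0.0001, -0.01, 0.00, -5.58, -0.2,
0.0155, -0.0280, 0.0001, -0.01, 0.00, -5.58, -0.2,
0.0181, -0.0264, 0.0001, -0.01, 0.00, -5.58, -0.2,
0.0206, -0.0245, 0.0001, -0.01, 0.00, -5.58, -0.2,
0.0229, -0.0224, 0.0001, -0.01, 0.00, -5.58, -0.2,
0.0249, -0.0200, 0.0001, -0.01, 0.00, -5.58, -0.2,
0.0268, -0.0175, 0.0001, -0.01, 0.00, -5.58, -0.2,
0.0283, -0.0148, 0.0001, -0.01, 0.00, -5.58, -0.2,
0.0296, -0.0120, 0.0001, -0.01, 0.00, -5.58, -0.2,
0.0307, -0.0091, 0.0001, -0.01, 0.00, -5.58, -0.2,
0.0314, -0.0061, 0.0001, -0.01, 0.00, -5.58, -0.2,
0.0318, -0.0030, 0.0001, -0.01, 0.00, -5.58, -0.2,
```

Emit:
drive_tool(
  steps=[-0.022, -0.023, 0, 0, 0, -5.6, 0, -0.02, -0.025, 0, 0, 0, -5.6, 0, -0.017, -0.027, 0, 0, 0, -5.6, 0, -0.014, -0.0285, 0, 0, 0, -5.6, 0, -0.0115, -0.03, 0, 0, 0, -5.6, 0, -0.0085, -0.031, 0, 0, 0, -5.6, 0, -0.0055, -0.0315, 0, 0, 0, -5.6, 0, -0.0025, -0.032, 0, 0, 0, -5.6, 0],
)

```text
clock: 0.77
eef_pos: [0.264, -0.2624, 0.3036]
tool_rot: [0.966, -0.257, -0.0, -0.0]
ft_force: [0.8, -0.1, -0.6]
grip_width: 0.0424
```

Emit:
drive_tool(
  steps=[0.0005, -0.032, 0, 0, 0, -5.6, 0.5, 0.0035, -0.032, 0, 0, 0, -5.6, 0.5, 0.0065, -0.0315, 0, 0, 0, -5.6, 0.5, 0.01, -0.0305, 0, 0, 0, -5.6, 0.5, 0.0125, -0.0295, 0, 0, 0, -5.6, 0.5, 0.0155, -0.028, 0, 0, 0, -5.6, 0.5, 0.018, -0.0265, 0, 0, 0, -5.6, 0.5, 0.0205, -0.0245, 0, 0, 0, -5.6, 0.5],
)

```text
clock: 1.43
eef_pos: [0.3953, -0.042, 0.3037]
tool_rot: [0.991, 0.131, -0.0, -0.0]
ft_force: [-0.1, 0.5, 0.2]
grip_width: 0.0211
```

Emit:
drive_tool(
  steps=[0.023, -0.0225, 0, 0, 0, -5.6, 0.75, 0.025, -0.02, 0, 0, 0, -5.6, 0.75, 0.027, -0.0175, 0, 0, 0, -5.6, 0.75, 0.0285, -0.015, 0, 0, 0, -5.6, 0.75, 0.0295, -0.012, 0, 0, 0, -5.6, 0.75, 0.0305, -0.009, 0, 0, 0, -5.6, 0.75, 0.0315, -0.006, 0, 0, 0, -5.6, 0.75, 0.032, -0.003, 0, 0, 0, -5.6, 0.75],
)

```text
clock: 2.1
eef_pos: [0.5268, 0.178, 0.3033]
tool_rot: [0.867, 0.499, -0.001, -0.0]
ft_force: [1.2, -0.7, 0.7]
grip_width: 0.0106
```

Emit:
drive_tool(
  steps=[0, 0, 0.02, 0, 0, 0, 0.2, 0, 0, 0.02, 0, 0, 0, 0.2, 0, 0, 0.02, 0, 0, 0, 0.2, 0, 0, 0.02, 0, 0, 0, 0.2],
)

```text
clock: 2.43
eef_pos: [0.5262, 0.1769, 0.2223]
tool_rot: [0.868, 0.497, -0.001, -0.0]
ft_force: [-0.4, 0.1, 0.6]
grip_width: 0.0344
```

```bash
python3 -c "
from h import *
plan([.5288,.174,.141],toolR(),6,0.2)
p,d=vision.camera('top');cv2.imwrite('pics/t1.png',cv2.resize(p[120:280,120:320],(800,640))[:600,:,::-1])"
```

```text
clock 2.4333 w 0.03443176855822502 tot [ 0.0026 -0.0029 -0.0813] [ 0.02 -0.06 -0.61]
-0.0002, 0.0006, 0.0136, -0.01, 0.01, 0.10, 0.2,
-0.0002, 0.0006, 0.0136, -0.01, 0.01, 0.10, 0.2,
-0.0002, 0.0006, 0.0136, -0.01, 0.01, 0.10, 0.2,
-0.0002, 0.0006, 0.0136, -0.01, 0.01, 0.10, 0.2,
-0.0002, 0.0006, 0.0136, -0.01, 0.01, 0.10, 0.2,
-0.0002, 0.0006, 0.0136, -0.01, 0.01, 0.10, 0.2,
```

View pics/t1.png

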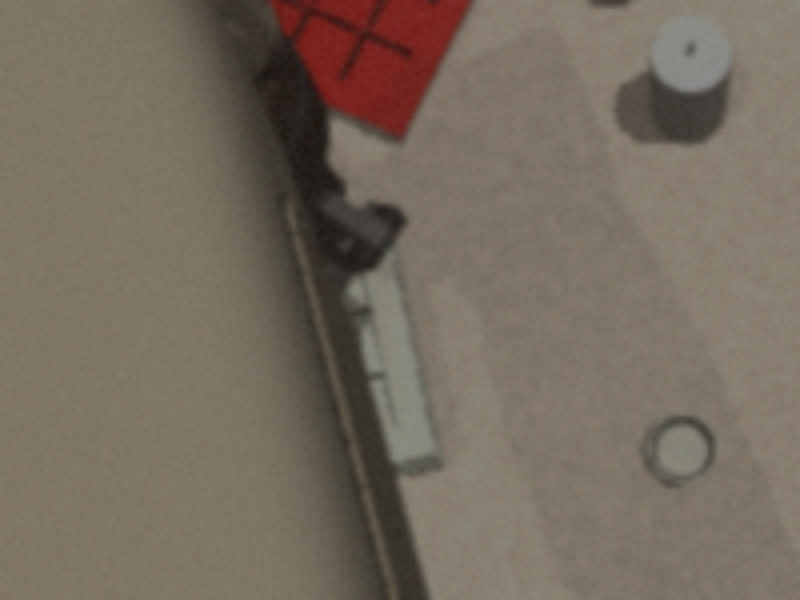

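The arm covers most of the top view. Only the lug edge at (360,290) in the enlargement can still be seen, so I will use the side camera from here.

Emit:
drive_tool(
  steps=[0, 0.001, 0.015, 0, 0, 0.2, 0.2, 0, 0.001, 0.015, 0, 0, 0.2, 0.2, -0.001, 0.001, 0.015, 0, 0, 0.2, 0.2, 0, 0.001, 0.015, 0, 0, 0, 0.2, 0, 0, 0.01, 0, 0, 0, 0.2, 0, 0, 0.007, 0, 0, 0, 0.2, 0, 0, 0.004, 0, 0, 0, 0.2, 0, 0, 0, 0, 0, 0, 0.2],
)

```text
clock: 3.15
eef_pos: [0.5291, 0.1736, 0.1424]
tool_rot: [0.87, 0.492, -0.001, -0.0]
ft_force: [0.2, -0.5, 0.5]
grip_width: 0.0341
```

```bash
python3 -c "
from h import *
plan([.5288,.174,.141],toolR(),1,0.2)
p,d=vision.camera('side');cv2.imwrite('pics/s1.png',cv2.resize(p[110:230,210:350],(700,600),interpolation=2)[:,:,::-1])
print((proj('side',[[.5288,.174,.084],[.5288,.174,.091]])-[210,110])*5)"
```

```text
clock 3.15 w 0.03409238737268216 tot [-0.0003  0.0004 -0.0014] [ 0.02 -0.07  0.03]
0.0002, -0.0005, 0.0014, -0.05, 0.06, -0.03, 0.2,
[[432.60261221 294.7892078 ]
 [432.84785463 281.94404208]]
```

View pics/s1.png

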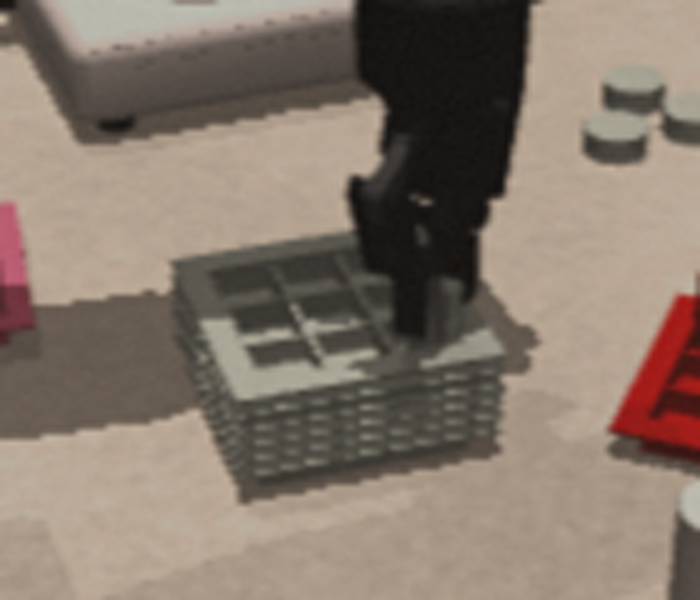

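The side view shows the fingers straddling the lug at crop pixel (430,300). I'll close in small steps and watch the width.

Emit:
drive_tool(
  steps=[0, 0, 0.002, 0, 0, 0, 0.55, 0, 0, 0, 0, 0, 0, 0.6, 0, 0, 0, 0, 0, 0, 0.64, 0, 0, 0, 0, 0, 0, 0.66, 0, 0, 0, 0, 0, 0, 0.66, 0, 0, 0, 0, 0, 0, 0.66],
)

```text
clock: 3.7
eef_pos: [0.5295, 0.1737, 0.1411]
tool_rot: [0.87, 0.492, 0.0, 0.0]
ft_force: [0.0, 0.1, 1.5]
grip_width: 0.0143
```

Emit:
drive_tool(
  steps=[0, 0, 0, 0, 0, 0, 0.69, 0, 0, 0, 0, 0, 0, 0.69, 0, 0, 0, 0, 0, 0, 0.69],
)

```text
clock: 3.95
eef_pos: [0.5294, 0.1737, 0.1409]
tool_rot: [0.87, 0.492, 0.0, -0.0]
ft_force: [-0.4, 1.0, 0.5]
grip_width: 0.0129
```

Emit:
drive_tool(
  steps=[0, 0, 0, 0, 0, 0, 0.71, 0, 0, 0, 0, 0, 0, 0.71, 0, 0, 0, 0, 0, 0, 0.71],
)

```text
clock: 4.2
eef_pos: [0.5294, 0.1737, 0.1409]
tool_rot: [0.87, 0.492, -0.0, -0.0]
ft_force: [-0.1, -1.1, 0.8]
grip_width: 0.012
```

Emit:
drive_tool(
  steps=[0, 0, 0, 0, 0, 0, 0.72, 0, 0, 0, 0, 0, 0, 0.72, 0, 0, 0, 0, 0, 0, 0.72],
)

```text
clock: 4.45
eef_pos: [0.5294, 0.1736, 0.1409]
tool_rot: [0.87, 0.492, -0.0, 0.0]
ft_force: [0.4, 0.1, 0.5]
grip_width: 0.012
```

Emit:
drive_tool(
  steps=[0, 0, 0, 0, 0, 0, 0.73, 0, 0, 0, 0, 0, 0, 0.73, 0, 0, 0, 0, 0, 0, 0.73],
)

```text
clock: 4.7
eef_pos: [0.5294, 0.1736, 0.1409]
tool_rot: [0.87, 0.492, -0.0, 0.0]
ft_force: [-0.3, -0.5, 0.2]
grip_width: 0.0117
```

```bash
python3 -c "
from h import *
o=bot.get_obs();print(o)
p=np.array([0,-.125-.0,.141-.0425])
r=R.from_rotvec([-np.radians(1),0,0]);print(p-r.apply(p))"
```

```text
{'clock': 4.7, 'joint_pos': array([ 3.16920898e-01,  4.72854484e-01, -1.03722217e-01,  9.94336240e-01,
       -3.54475661e-05,  8.58505134e-01]), 'joint_vel': array([ 5.51790887e-04, -4.85450149e-04, -9.20548801e-04,  4.67566501e-05,
        8.89310696e-04,  1.21991668e-03]), 'tau': array([ 1.02041813e-01, -4.46743834e+01,  2.20243925e+01, -1.01019151e-01,
        4.06894740e-02, -1.65985955e-02]), 'eef_pos': array([0.52936788, 0.17361115, 0.14090325]), 'tool_rot': array([ 8.70486689e-01,  4.92191955e-01, -6.06523906e-05,  5.92708485e-06]), 'ft_force': array([-0.25942677, -0.48589351,  0.19191328]), 'ft_torque': array([ 0.01204752, -0.02257182, -0.00453902]), 'grip_width': 0.01172747056941311}
[ 0.         -0.0017381  -0.00216655]
```

Emit:
drive_tool(
  steps=[0, -0.0009, -0.0011, -0.5, 0, 0, 0.73, 0, -0.0009, -0.0011, -0.5, 0, 0, 0.73, 0, -0.0009, -0.0011, -0.5, 0, 0, 0.73, 0, -0.0009, -0.0011, -0.5, 0, 0, 0.73, 0, 0, 0, 0, 0, 0, 0.73],
)

```text
clock: 5.12
eef_pos: [0.5262, 0.1756, 0.1455]
tool_rot: [0.87, 0.492, 0.009, 0.016]
ft_force: [1.3, -0.3, -3.7]
grip_width: 0.0116
```

```bash
python3 -c "
from h import *
o=bot.get_obs();print(o['ft_force'],o['ft_torque'],o['grip_width'])
p,d=vision.camera('side');cv2.imwrite('pics/s2.png',cv2.resize(p[110:230,210:350],(700,600),interpolation=2)[:,:,::-1])
o=bot.get_obs();print(o['ft_force'],o['grip_width'])
"
```

```text
[ 1.30843052 -0.30155308 -3.73469311] [-0.12622573 -0.32895465  0.01871596] 0.011564982102904072
[ 1.49104937 -1.09064392 -3.64633628] 0.011816102540406843
```

View pics/s2.png

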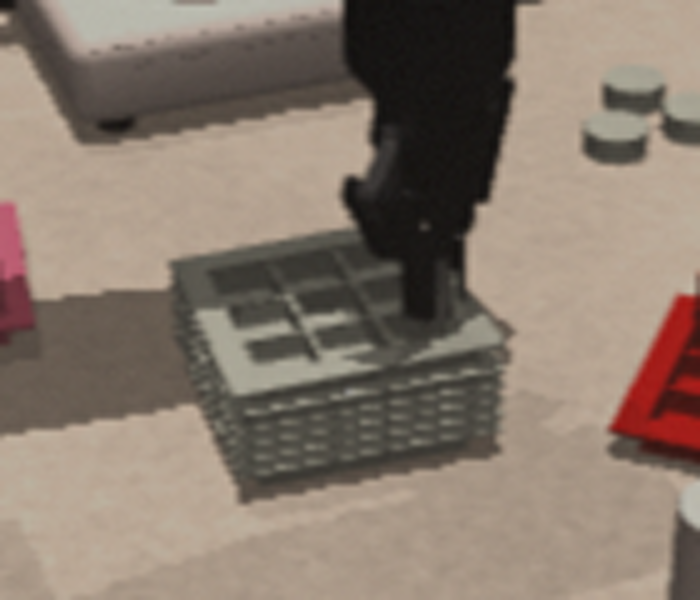

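The right flange corner has lifted at (505,335) and the heel side is still seated. The grip holds with a 3.7 N pull, so I continue the tilt.

Emit:
drive_tool(
  steps=[0, -0.0009, -0.0011, -0.5, 0, 0, 0.73, 0, -0.0017, -0.0022, -1, 0, 0, 0.73, 0, -0.0017, -0.0022, -1, 0, 0, 0.73, 0, -0.0017, -0.0022, -1, 0, 0, 0.73, 0, -0.0017, -0.0022, -1, 0, 0, 0.73, 0, -0.0009, -0.0011, -0.5, 0, 0, 0.73, 0, 0, 0, 0, 0, 0, 0.73],
)

```text
clock: 5.75
eef_pos: [0.5184, 0.1806, 0.1565]
tool_rot: [0.869, 0.492, 0.031, 0.054]
ft_force: [2.1, -2.6, -0.4]
grip_width: 0.0117
```

```bash
python3 -c "
from h import *
o=bot.get_obs();print(o['ft_force'],o['ft_torque'],o['grip_width'])
p,d=vision.camera('side');cv2.imwrite('pics/s3.png',cv2.resize(p[110:230,210:350],(700,600),interpolation=2)[:,:,::-1])
o=bot.get_obs();print(o['ft_force'],o['grip_width'])
"
```

```text
[ 2.05411142 -2.60344061 -0.38402079] [-0.38754383 -0.39902212  0.08186919] 0.011672327450509383
[ 2.41678004 -0.80480786  0.0606053 ] 0.011886837381391605
```

View pics/s3.png

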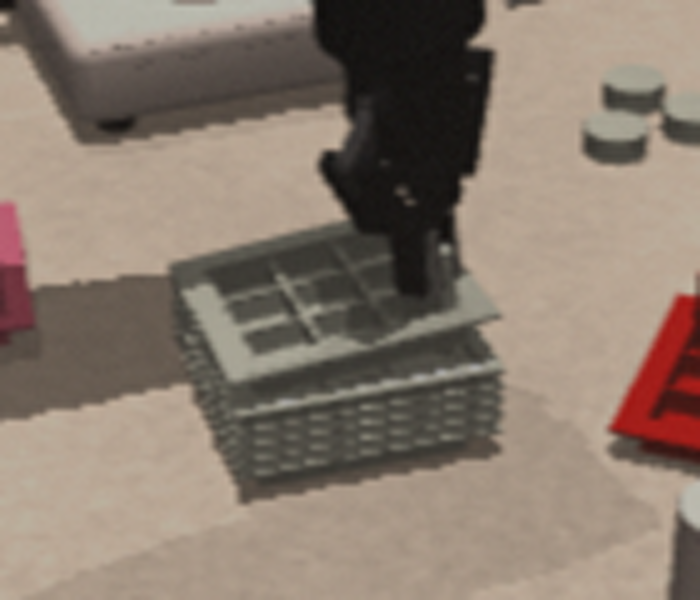

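Emit:
drive_tool(
  steps=[0, 0.0008, 0, 0, 0, 0, 0.73, 0, 0.0007, 0, 0, 0, 0, 0.73, 0, -0.0014, -0.0022, -1, 0, 0, 0.73, 0, -0.0014, -0.0022, -1, 0, 0, 0.73, 0, -0.0014, -0.0022, -1, 0, 0, 0.73, 0, -0.0014, -0.0022, -1, 0, 0, 0.73, 0, 0, 0, 0, 0, 0, 0.73],
)

```text
clock: 6.38
eef_pos: [0.5132, 0.1835, 0.1641]
tool_rot: [0.866, 0.49, 0.048, 0.084]
ft_force: [2.1, -1.3, -0.8]
grip_width: 0.0118
```

```bash
python3 -c "
from h import *
o=bot.get_obs();print(o['ft_force'],o['ft_torque'],o['grip_width'])
p,d=vision.camera('side');cv2.imwrite('pics/s4.png',cv2.resize(p[110:230,210:350],(700,600),interpolation=2)[:,:,::-1])
o=bot.get_obs();print(o['ft_force'],o['grip_width'])
"
```

```text
[ 2.07537168 -1.25692763 -0.83550269] [-0.1536796  -0.03611472 -0.00920452] 0.011849243615451652
[1.6295418  0.24273661 0.25552306] 0.0116115453746742
```

View pics/s4.png

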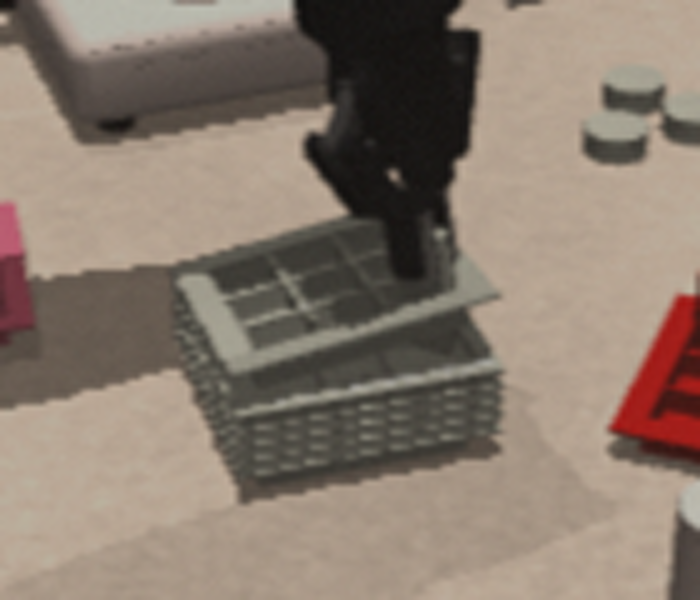

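Emit:
drive_tool(
  steps=[0, 0.0008, 0, 0, 0, 0, 0.73, 0, -0.0012, -0.0022, -1, 0, 0, 0.73, 0, -0.0014, -0.0022, -1, 0, 0, 0.73, 0, -0.0014, -0.0022, -1, 0, 0, 0.73, 0, -0.0014, -0.0022, -1, 0, 0, 0.73, 0, -0.0014, -0.0022, -1, 0, 0, 0.73, 0, -0.0014, -0.0022, -1, 0, 0, 0.73, 0, 0, 0, 0, 0, 0, 0.73],
)

```text
clock: 7.1
eef_pos: [0.5042, 0.1889, 0.175]
tool_rot: [0.861, 0.487, 0.073, 0.129]
ft_force: [-0.9, 0.4, -1.0]
grip_width: 0.0116
```

```bash
cat > est.py <<'E'
from h import *
import sys
def flange(n='side',save=None):
    o=bot.get_obs();print(o['clock'],o['ft_force'].round(1),o['ft_torque'].round(2),o['grip_width'],o['eef_pos'],np.degrees(R.from_quat(o['tool_rot']).apply([0,0,1])).round(1) if 0 else R.from_quat(o['tool_rot']).as_matrix().round(3)[:,2])
    p,d=vision.camera(n); np.savez('last.npz',p=p,d=d)
    return p,d,pts(n,d)
if __name__=='__main__':
    p,d,w=flange()
    cv2.imwrite(sys.argv[1],cv2.resize(p[110:230,210:350],(700,600),interpolation=2)[:,:,::-1])
E
python3 est.py pics/s5.png
```

```text
7.1 [-0.9  0.4 -1. ] [0.22 0.33 0.01] 0.011550823802905489 [0.50417653 0.18886532 0.1749557 ] [ 0.251 -0.151 -0.956]
```

View pics/s5.png

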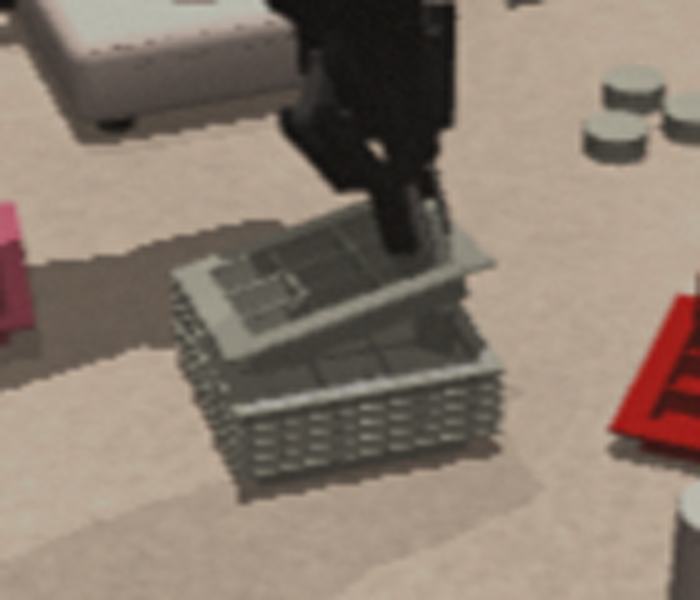

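```bash
cat > fit.py <<'E'
from h import *
L=np.load('last.npz'); w=pts('side',L['d']).reshape(-1,3); o=bot.get_obs()
r=R.from_quat(o['tool_rot']); 
# nominal grasp: tool frame pos of tray flange-top plane pts
loc=r.inv().apply(w-o['eef_pos'])  # tray x=tool y, tray y=tool x, z=-tool z
zt=-(loc[:,2]-0.141+.0425)  # height over underside, nominal
xt=loc[:,1]+.055+.0006; yt=loc[:,0]
m=(abs(zt-.0185)<.008)&(abs(xt)+abs(yt)<.095)&((abs(xt)+abs(yt))>.076)
for k in range(3):
    A=np.c_[xt[m],yt[m],np.ones(m.sum())]; c,*_=np.linalg.lstsq(A,zt[m],rcond=None); res=abs(zt-(xt*c[0]+yt*c[1]+c[2])); m&=res<.003
print(m.sum(),'slopes deg rel to tool',np.degrees(c[:2]),'height',c[2])
def tow(x,y,z): return r.apply(np.array([y,x-.0556,.0985-z]))+o['eef_pos']
for n,x in(('toe',.07),('heel',-.07),('ctr',0)):
    h=c[0]*x+c[2]-.0185; P=tow(x,0,h); print(n,P.round(4))
E
python3 fit.py
```

```text
352 slopes deg rel to tool [0.11462036 0.10491113] height 0.02020465368548432
toe [0.5405 0.1671 0.0867]
heel [0.4258 0.236  0.0454]
ctr [0.4832 0.2015 0.0661]
```

Step one is met: the toe is at z 0.087 and the heel at 0.045 in the stack's frame (limits 0.0675 and 0.0505), and the tray follows the tool rigidly. Next I lift it straight up.

Emit:
drive_tool(
  steps=[0, 0.0006, -0.0019, 0, 0, 0, 0.73, 0, 0.0006, -0.0019, 0, 0, 0, 0.73, 0, 0.0009, -0.0029, 0, 0, 0, 0.73, 0, 0.0012, -0.0038, 0, 0, 0, 0.73, 0, 0.0015, -0.0048, 0, 0, 0, 0.73, 0, 0.0015, -0.0048, 0, 0, 0, 0.73, 0, 0.0015, -0.0048, 0, 0, 0, 0.73, 0, 0.0015, -0.0048, 0, 0, 0, 0.73],
)

```text
clock: 7.82
eef_pos: [0.5052, 0.1883, 0.2066]
tool_rot: [0.861, 0.487, 0.073, 0.129]
ft_force: [-0.4, -0.0, -1.2]
grip_width: 0.0116
```

```bash
python3 est.py pics/s6.png; python3 fit.py
```

```text
7.8167 [-0.4 -0.  -1.2] [ 0.11  0.25 -0.05] 0.01158976534137216 [0.50521863 0.18829127 0.20662317] [ 0.251 -0.151 -0.956]
352 slopes deg rel to tool [0.00331463 0.004852  ] height 0.019160758203795314
toe [0.5423 0.1668 0.1184]
heel [0.4277 0.2358 0.0773]
ctr [0.485  0.2013 0.0979]
```

View pics/s6.png

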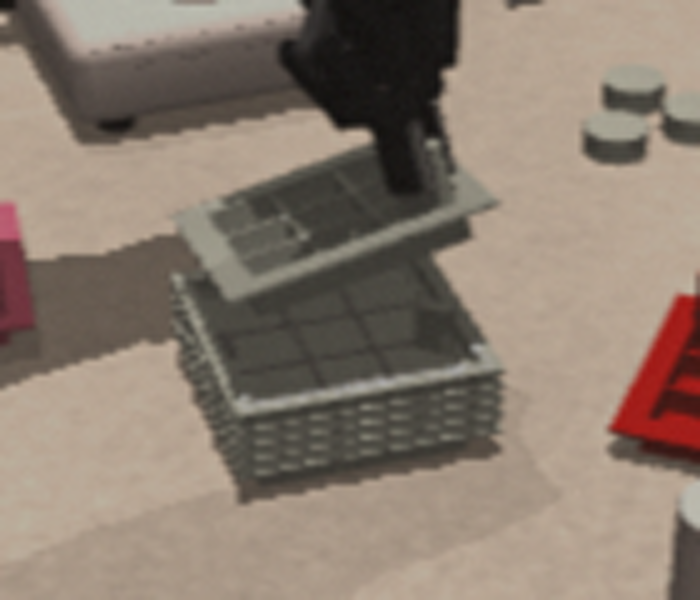

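```bash
python3 -c "
from h import *
plan([.5288,.174,.255],toolR(),8,0.73)"
```

```text
clock 7.8667 w 0.011493389576169822 tot [ 0.023  -0.0145  0.0473] [ 8.71 14.7   0.05]
-0.0001, 0.0050, -0.0046, 2.14, -0.01, -0.01, 0.73,
-0.0001, 0.0048, -0.0048, 2.14, -0.01, -0.01, 0.73,
-0.0001, 0.0046, -0.0050, 2.14, -0.01, -0.01, 0.73,
-0.0001, 0.0044, -0.0052, 2.14, -0.01, -0.01, 0.73,
-0.0001, 0.0042, -0.0053, 2.14, -0.01, -0.01, 0.73,
-0.0001, 0.0040, -0.0055, 2.14, -0.01, -0.01, 0.73,
-0.0001, 0.0038, -0.0056, 2.14, -0.01, -0.01, 0.73,
-0.0001, 0.0036, -0.0058, 2.14, -0.01, -0.01, 0.73,
```

Emit:
drive_tool(
  steps=[0, 0.005, -0.0046, 2.1, 0, 0, 0.73, 0, 0.0048, -0.0048, 2.1, 0, 0, 0.73, 0, 0.0046, -0.005, 2.1, 0, 0, 0.73, 0, 0.0044, -0.0052, 2.1, 0, 0, 0.73, 0, 0.0042, -0.0053, 2.1, 0, 0, 0.73, 0, 0.004, -0.0055, 2.2, 0, 0, 0.73, 0, 0.0038, -0.0056, 2.2, 0, 0, 0.73, 0, 0.0036, -0.0058, 2.2, 0, 0, 0.73],
)

```text
clock: 8.53
eef_pos: [0.5285, 0.1742, 0.2536]
tool_rot: [0.87, 0.492, -0.001, -0.001]
ft_force: [-0.8, -0.6, -1.0]
grip_width: 0.012
```

```bash
python3 est.py pics/s7.png; python3 fit.py; python3 -c "
from h import *
plan([.6018,-.2171,.250],toolR(),32,0.73)"|sed -n '1,2p;30,34p'
```

```text
8.5333 [-0.8 -0.6 -1. ] [-0.05 -0.01  0.  ] 0.012007696981720165 [0.52847206 0.17420622 0.25357602] [-0.002  0.002 -1.   ]
449 slopes deg rel to tool [ 0.06369348 -0.01243917] height 0.018717147994460115
toe [0.5424 0.1664 0.1564]
heel [0.4225 0.2388 0.1566]
ctr [0.4824 0.2026 0.1565]
clock 8.5833 w 0.011798723855031203 tot [ 0.0717 -0.3907 -0.0047] [-0.14 -0.05  0.11]
-0.0093, 0.0082, 0.0001, -0.00, -0.00, -0.00, 0.73,
-0.0093, 0.0082, 0.0001, -0.00, -0.00, -0.00, 0.73,
-0.0093, 0.0082, 0.0001, -0.00, -0.00, -0.00, 0.73,
-0.0093, 0.0082, 0.0001, -0.00, -0.00, -0.00, 0.73,
-0.0093, 0.0082, 0.0001, -0.00, -0.00, -0.00, 0.73,
```

View pics/s7.png

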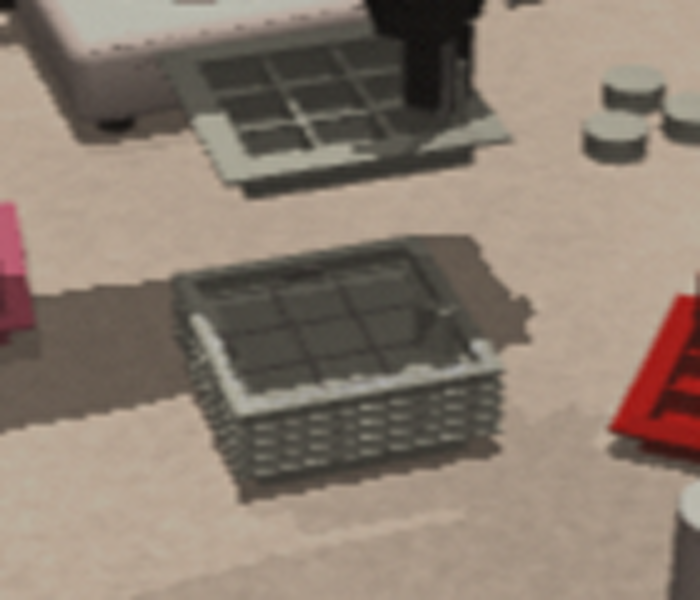

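The tray is free and level, with its underside at z 0.156. The stack at crop pixel (340,370) hasn't moved. Now I carry it to the drip tray, starting and stopping gently.

Emit:
drive_tool(
  steps=[-0.003, 0.0025, 0, 0, 0, 0, 0.73, -0.006, 0.005, 0, 0, 0, 0, 0.73, -0.009, 0.008, 0, 0, 0, 0, 0.73, -0.011, 0.01, 0, 0, 0, 0, 0.73, -0.011, 0.01, 0, 0, 0, 0, 0.73, -0.011, 0.01, 0, 0, 0, 0, 0.73, -0.011, 0.01, 0, 0, 0, 0, 0.73, -0.011, 0.01, 0, 0, 0, 0, 0.73],
)

```text
clock: 9.25
eef_pos: [0.5461, 0.0765, 0.2525]
tool_rot: [0.87, 0.492, -0.001, -0.0]
ft_force: [-0.2, 0.0, -1.1]
grip_width: 0.0118
```

Emit:
drive_tool(
  steps=[-0.011, 0.0098, 0, 0, 0, 0, 0.73, -0.011, 0.0098, 0, 0, 0, 0, 0.73, -0.011, 0.0098, 0, 0, 0, 0, 0.73, -0.011, 0.0098, 0, 0, 0, 0, 0.73, -0.011, 0.0098, 0, 0, 0, 0, 0.73, -0.011, 0.0098, 0, 0, 0, 0, 0.73, -0.011, 0.0098, 0, 0, 0, 0, 0.73, -0.011, 0.0098, 0, 0, 0, 0, 0.73],
)

```text
clock: 9.92
eef_pos: [0.5678, -0.0392, 0.2524]
tool_rot: [0.871, 0.492, -0.001, -0.001]
ft_force: [0.3, 0.1, -1.2]
grip_width: 0.0113
```

Emit:
drive_tool(
  steps=[-0.011, 0.0098, 0, 0, 0, 0, 0.73, -0.011, 0.0098, 0, 0, 0, 0, 0.73, -0.011, 0.0098, 0, 0, 0, 0, 0.73, -0.011, 0.0098, 0, 0, 0, 0, 0.73, -0.011, 0.0098, 0, 0, 0, 0, 0.73, -0.011, 0.0098, 0, 0, 0, 0, 0.73, -0.009, 0.008, 0, 0, 0, 0, 0.73, -0.006, 0.005, 0, 0, 0, 0, 0.73],
)

```text
clock: 10.58
eef_pos: [0.5886, -0.1461, 0.2525]
tool_rot: [0.871, 0.492, -0.0, -0.001]
ft_force: [-0.5, 0.9, -0.9]
grip_width: 0.0117
```

```bash
python3 -c "
from h import *
plan([.6018,-.2171,.225],toolR(),8,0.73)"
```

```text
clock 10.5833 w 0.011652377392972785 tot [ 0.0132 -0.071  -0.0275] [-0.04 -0.08  0.1 ]
-0.0068, 0.0060, 0.0034, -0.01, 0.00, -0.01, 0.73,
-0.0068, 0.0060, 0.0034, -0.01, 0.00, -0.01, 0.73,
-0.0068, 0.0060, 0.0034, -0.01, 0.00, -0.01, 0.73,
-0.0068, 0.0060, 0.0034, -0.01, 0.00, -0.01, 0.73,
-0.0068, 0.0060, 0.0034, -0.01, 0.00, -0.01, 0.73,
-0.0068, 0.0060, 0.0034, -0.01, 0.00, -0.01, 0.73,
-0.0068, 0.0060, 0.0034, -0.01, 0.00, -0.01, 0.73,
-0.0068, 0.0060, 0.0034, -0.01, 0.00, -0.01, 0.73,
```

Emit:
drive_tool(
  steps=[-0.008, 0.007, 0.002, 0, 0, 0, 0.73, -0.009, 0.008, 0.003, 0, 0, 0, 0.73, -0.009, 0.008, 0.004, 0, 0, 0, 0.73, -0.009, 0.008, 0.004, 0, 0, 0, 0.73, -0.009, 0.008, 0.004, 0, 0, 0, 0.73, -0.006, 0.005, 0.004, 0, 0, 0, 0.73, -0.003, 0.003, 0.002, 0, 0, 0, 0.73, -0.001, 0.001, 0.001, 0, 0, 0, 0.73],
)

```text
clock: 11.25
eef_pos: [0.6014, -0.2161, 0.2276]
tool_rot: [0.871, 0.492, -0.001, -0.001]
ft_force: [-0.2, -0.3, -0.4]
grip_width: 0.0117
```

Emit:
drive_tool(
  steps=[0, 0, 0, 0, 0, 0, 0.73, 0, 0, 0, 0, 0, 0, 0.73, 0, 0, 0, 0, 0, 0, 0.73, 0, 0, 0, 0, 0, 0, 0.73],
)

```text
clock: 11.58
eef_pos: [0.6018, -0.2147, 0.229]
tool_rot: [0.87, 0.493, -0.0, -0.001]
ft_force: [-0.3, 0.2, -0.3]
grip_width: 0.0118
```

```bash
python3 est.py pics/s8c.png; python3 fit.py; python3 -c "
from h import *
plan([.6018,-.2171,.225],toolR(),1,0.73)
L=np.load('last.npz');cv2.imwrite('pics/s8.png',L['p'][:,:,::-1])
p,d=vision.camera('top');cv2.imwrite('pics/t8.png',p[:,:,::-1])
w=pts('top',d)
for nm,b,z0,z1 in(('stack',(140,160,250,265),.045,.06),('candle',(280,110,310,165),.08,.12),('dropper',(262,92,285,124),.055,.07),('cup',(278,220,302,245),.008,.03)):
    q=w[b[1]:b[3],b[0]:b[2]].reshape(-1,3);f=q[(q[:,2]>z0)&(q[:,2]<z1)];print(nm,len(f), np.nanmean(f,0) if len(f) else '', cv2.minAreaRect((f[:,:2]*1000).astype(np.float32))[0] if len(f) else '')
"
```

```text
11.5833 [-0.3  0.2 -0.3] [ 0.   -0.05 -0.  ] 0.011759139166589634 [ 0.6017566  -0.21465321  0.22898637] [-0.001  0.001 -1.   ]
1307 slopes deg rel to tool [0.40425688 0.08878817] height 0.01917730589163378
toe [ 0.6139 -0.222   0.1316]
heel [ 0.4939 -0.15    0.1308]
ctr [ 0.5539 -0.186   0.1312]
clock 11.6333 w 0.011549271205580027 tot [ 0.0001 -0.0024 -0.0039] [-0.05 -0.06 -0.02]
-0.0020, 0.0013, 0.0039, -0.07, -0.01, 0.02, 0.73,
stack 1764 [0.48193846 0.20330468 0.05093779] (481.77166748046875, 202.34393310546875)
candle 343 [ 0.63067195 -0.00163906  0.08827496] (630.8822021484375, -1.160125732421875)
dropper 49 [0.70413887 0.03745093 0.06182087] (704.7833251953125, 37.439231872558594)
cup 102 [0.44607567 0.00047131 0.015312  ] (444.168701171875, 0.5106620788574219)
```

View pics/s8.png

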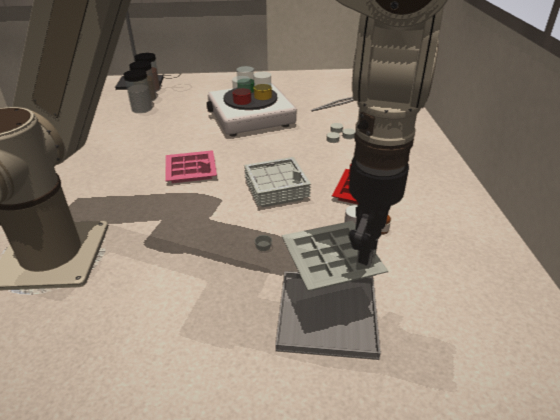

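View pics/t8.png

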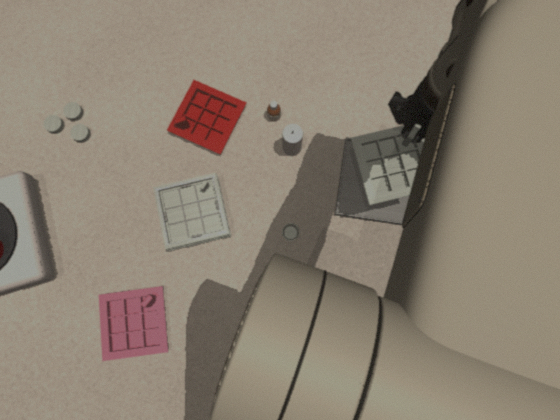

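The side view shows the tray level at (335,253), above the drip tray at (328,312). In the top view the stack (192,210), candle, dropper and cup are where they started. I'm handing it in.

```bash
python3 -c "
from workcell import bot,job_done
o=bot.get_obs();print(o['clock'],abs(o['joint_vel']).max(),o['grip_width']);print(job_done())"
```

```text
11.6833 0.0033621383047860447 0.011636597741276037
the job is handed in; nothing more can be done
None
```

I peeled the grey top tray off the stack by its lug, carried it over, and handed the job in while still holding it level above the drip tray. No verdict was reported. The job took about 11.7 s of the 48 s allowed.

- **Grip:** I closed the fingers only slightly past the lug's 12 mm (closure 0.73). There is no grip-force reading, so I could not check the 20 N limit directly. The lug did not slip under a pull of about 3.7 N.
- **Peel:** I tilted the tray about 17° (0.30 rad) about its heel. The side camera's depth put the lug corner at z ≈ 0.087 and the opposite corner at z ≈ 0.045, inside both limits.
- **Final hold:** the tray is level within about 1°. Its centre is about 3 mm from the drip tray's middle and its underside about 113 mm above the rim. The arm was practically still.
- **Rest of the scene:** the stack measured within about 1 mm of where it started. The candle, bottle and cup showed no visible movement.

The last vertical force reading was only about 0.3 N, less than the tray's weight of about 1 N that earlier readings showed. That is within the sensor's noise, and both camera views still show the tray in the fingers.

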